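# Right the fallen film canister and slide it into the free stall

## Robot

A 6-joint arm with a two-finger parallel gripper is mounted at the origin on the work surface. World frame = base frame: x ahead of the robot, y to its left, z up, the work surface at z = 0. Lengths are in mm, angles in rad, forces in N, time in s.
With the tool pointing down it reaches from about 275 to 750 mm from the base axis. Payload 10.2 kg.
Tool frame: the origin (TCP) lies midway between the tips of the shut fingers; the grasp point (between the pads) lies 19 mm behind it; z points along the fingers, y is the direction in which the jaws open and shut (so a half turn about z gives the same grasp; the last joint's range is limited). The gripper opens to 85 mm and grips with 20 to 120 N. Pads are 22 mm wide; open, the fingers measure 114 mm over their backs; the gripper's body (76 mm by 85 mm) begins 54 mm behind the grasp point. The pads swing forward as they close: fully open they stand 13 mm farther back than shut.
Start: joints at [0.982, 0.313, 1.498, -0, 1.331, -0.223], TCP at [187.804, 490.266, 231.294] pointing down, gripper open.
Joint ranges: [-2.94, 2.94], [-0.97, 2.17], [0.19, 2.56], [-1.23, 4.37], [0.02, 3.11], [-2.88, 2.88]. Speed limits (rad/s): [2.39, 2.39, 3.01, 3.14, 3.14, 3.14].

## Interface

Orientations are given as a unit quaternion [w, x, y, z].
In Python, from rig import sense, optics, ctrl gives the robot as it stands.
- The arm moves only by the tool play_rows, never from a script. Its argument "plan" is a list of rows, each a list of 7 numbers: the shift along the world's x, y, z in mm, then the turn, a rotation vector about the world's x, y, z in rad, then the opening, from -1 (shut) to 1 (fully open), so that 0 is half open. A call has 1 to 5 rows; each row shifts and turns the pose as measured when the row begins; what a row does not reach is not made up. A row lasts 1/12 s, in which the tool goes at most 41.7 mm and 7.16 degrees, less where a joint would pass 70% of its speed; a pose out of reach is approached as far as the arm can. A call is refused whole if a number of a shift passes 41.7 or a number of a turn 0.125, either way. A call with a gripper value outside its range is refused whole. The fingers move at their own pace and stop on an object; "grip_force" is the grip in N (left out, the last holds). Time passes only in rows, so rows that do not move let the fingers close. It gives the time, the measured TCP pose, the force and the opening at its end, in the units of the state.
- sense(): the state, without advancing time (a new reading comes with each control period).
- optics.capture(name): name is "scene" or "top" or "wrist"; returns a dict with "img" (384x512x3 uint8, blue, green, red), "fx", "fy", "cx", "cy" (pixels), "world_to_cam" (4x4, takes a point from world to camera coordinates). Camera axes: x right, y up, looking along -z (the intrinsics and any distortion apply to the point x, -y, -z); pixel columns grow to the right and rows downward; lengths in mm; the calibration is good to about 2 mm. A picture is of the moment at which its call begins. There is no depth.
- ctrl.finish_job(): hands the job in, once; it reports no verdict.
The state is a dict: "time_s": time; "joints": joint angles; "dq": joint speeds; "tau": joint torques, N m; "eef_pos": TCP position; "ee_rot": TCP orientation; "force": force on the tool from outside, world axes, zero at the start; "wrist_torque": the same for the moment, N m; "grip_width": opening from 0.0 (shut) to 1.0 (fully open).
Only numpy, scipy, OpenCV 4.12 (cv2) and the standard library are available. Lean on these libraries where they do the work, as an engineer would, in place of code of your own. Each camera call takes 0.05 s, during which the arm holds its last target. There are 200 camera calls.

## Task

One grey film canister has toppled over on the ledge: stand it up, black lid uppermost, on the open ledge in front of the blue rack and let go of it there. Then slide it along the ledge, in under the chrome rail, into the one stall of the rack that is empty, until it is home against the back stop. Leave the other canisters and everything else where they are.

Things in the scene. Friction and masses are not known exactly. Their poses are not given: they have to be found in the camera images.
- fallen_can: the toppled grey film canister, lying on its side on the ledge, free to roll: cylinder 36 mm diameter, 60 mm long including its black lid (last 10 mm, same diameter), 40 to 90 g. Origin at the centre of its flat bottom end; z axis along the cylinder from bottom to lid (level at the start, pointing to the robot or to either side)
- rack: fixed blue rack: 4 stalls along its y, 48 mm apart, 44 mm clear, open at the front (-x), no floor. Fences 4 mm thick, 30 mm high, from x = -10 to +22 mm; back stop 40 mm high, face at x = +18 mm. Chrome rail, 6 mm thick, along y over the stalls at x = +4 mm, axis 70 mm above the ledge; end posts 74 mm tall at y = +-101 mm. Origin on the ledge at the middle of the row, z up
- bay0 (a point): stall 0 of the rack, counted along the rack's +y: the point on the ledge where the centre of a canister's underside is when it stands midway between the fences and touches the back stop; axes as the rack's
- bay1 (a point): stall 1 of the rack, counted along the rack's +y: the point on the ledge where the centre of a canister's underside is when it stands midway between the fences and touches the back stop; axes as the rack's
- bay2 (a point): stall 2 of the rack, counted along the rack's +y: the point on the ledge where the centre of a canister's underside is when it stands midway between the fences and touches the back stop; axes as the rack's
- bay3 (a point): stall 3 of the rack, counted along the rack's +y: the point on the ledge where the centre of a canister's underside is when it stands midway between the fences and touches the back stop; axes as the rack's
- can_a: a standing grey film canister with a black lid, 36 mm diameter, 60 mm tall, about 60 g, in one of the rack's stalls; origin at the centre of its underside, z up its axis to the lid. Must be left alone
- can_b: a standing grey film canister with a black lid, 36 mm diameter, 60 mm tall, about 60 g, in one of the rack's stalls; origin at the centre of its underside, z up its axis to the lid. Must be left alone
- can_c: a standing grey film canister with a black lid, 36 mm diameter, 60 mm tall, about 60 g, in one of the rack's stalls; origin at the centre of its underside, z up its axis to the lid. Must be left alone
- jar: bystander: glass jar with aluminium screw lid, 68 mm diameter, 95 mm tall; origin centre of underside
- loupe: bystander: black plastic loupe standing on the ledge, 50 mm diameter, 46 mm tall; origin centre of underside
- opener: bystander: chrome film cassette opener lying flat, 92 mm long along its x (from x = -50 to +42 mm), 40 mm wide, 18 mm high; origin under its middle
There are look-alikes about, which are no part of the job. What is shaped like the fallen_can but green is not meant.

How it is judged:
By the outcome, as a careful person would: the job done as asked, in the order asked, and still so for the second after the job is handed in, with the robot touching nothing.
It also fails if it takes over 72 s, if anything falls off the work surface, if the arm or the gripper's body presses on something with over 40 N, if the wrist force passes 120 N, or if a joint passes its speed limit or range.

## Working session

There is one attempt and no reset: what is moved stays moved. The work goes in short steps, Python scripts to look and compute and a tool call to move; the robot and the scene stay as the last step left them, time stands still between calls to the robot, and variables do not carry over. Pictures are saved under pics/ and viewed, about 8 in all and at most 12, crops included, and the job is handed in when it is done.

Besides the shell and the picture viewer there is one more tool, called after "Call:" as name([rows], argument=value, ...), one row to a line, values as JSON. play_rows: Moves the arm, as the interface text tells. Its arguments: {"type":"object","properties":{"plan":{"type":"array"},"grip_force":{"type":"number"}},"required":["plan"]}

```bash
mkdir -p pics; cat > h.py <<'E'
import numpy as np, cv2
from rig import sense, optics, ctrl
def cap(n):
    return optics.capture(n)
def ray(c,u,v):
    T=np.array(c["world_to_cam"]);R=T[:3,:3];o=-R.T@T[:3,3]
    d=R.T@np.array([(u-c["cx"])/c["fx"],-(v-c["cy"])/c["fy"],-1.]);return o,d
def onz(c,u,v,z):
    o,d=ray(c,u,v);return np.round(o+d*(z-o[2])/d[2],1)
def proj(c,p):
    T=np.array(c["world_to_cam"]);q=T[:3,:3]@np.array(p,float)+T[:3,3]
    return np.round([c["cx"]+c["fx"]*q[0]/-q[2],c["cy"]-c["fy"]*q[1]/-q[2]],1)
E
python3 - <<'E'
from h import *
import pickle
s=sense();print(s)
ims=[]
for n in ["scene","top"]:
    c=cap(n);pickle.dump(c,open(n+".pkl","wb"));print(n,{k:c[k] for k in c if k!="img"})
    cv2.imwrite(f"pics/{n}0.png",c["img"])
E
```

```text
{'time_s': 0.0, 'joints': array([ 9.81600208e-01,  3.13461824e-01,  1.49846675e+00, -2.79694965e-05,
        1.33098664e+00, -2.23368857e-01]), 'dq': array([-1.81668647e-03, -2.10482706e-03,  1.87798679e-03, -7.11110627e-05,
       -3.98754055e-04,  6.54832458e-04]), 'tau': array([ 1.81076421e-04, -4.12261891e+01, -2.59752649e+01, -6.26517658e-05,
        4.02520862e-03, -1.36655325e-05]), 'eef_pos': array([187.65512897, 490.03188406, 230.71785636]), 'ee_rot': array([-2.48859874e-04,  1.81892052e-01,  9.83318282e-01, -6.12818434e-04]), 'force': array([ 0.4428086 ,  0.22612211, -1.16530115]), 'wrist_torque': array([ 0.02478007, -0.00839876, -0.00468105]), 'grip_width': 1.0005874120559894}
scene {'fx': 384.8022359447635, 'fy': 384.8022359447635, 'cx': 255.4628315215906, 'cy': 193.61673027818304, 'world_to_cam': array([[-3.38957937e-01,  9.40780801e-01, -6.24508255e-03,
         1.96742834e+02],
       [-5.23192280e-01, -1.82977956e-01,  8.32339418e-01,
         2.45774257e+02],
       [ 7.81906232e-01,  2.85395431e-01,  5.54231083e-01,
        -1.33269122e+03],
       [ 0.00000000e+00,  0.00000000e+00,  0.00000000e+00,
         1.00000000e+00]])}
top {'fx': 433.3582371969227, 'fy': 433.3582371969227, 'cx': 257.65751669645323, 'cy': 196.47389103863492, 'world_to_cam': array([[-7.05419841e-03, -9.99971275e-01,  2.77273862e-03,
        -3.45023018e-01],
       [ 9.97623160e-01, -6.84751594e-03,  6.85648711e-02,
        -5.32533484e+02],
       [-6.85439151e-02,  3.24981846e-03,  9.97642807e-01,
        -1.24067961e+03],
       [ 0.00000000e+00,  0.00000000e+00,  0.00000000e+00,
         1.00000000e+00]])}
```

View pics/scene0.png

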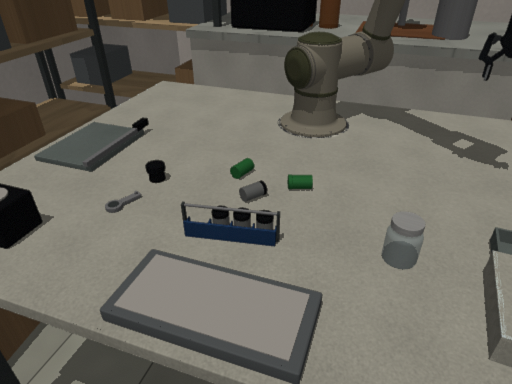

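View pics/top0.png

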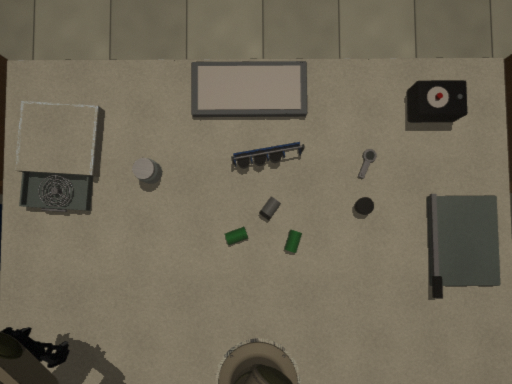

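```bash
python3 - <<'E'
from h import *
import pickle
t=pickle.load(open("top.pkl","rb"));s=pickle.load(open("scene.pkl","rb"))
a=cv2.resize(t["img"][130:260,215:325],None,fx=4.5,fy=4.5,interpolation=cv2.INTER_CUBIC)
b=cv2.resize(s["img"][150:250,170:290],None,fx=4.5,fy=4.5,interpolation=cv2.INTER_CUBIC)
im=np.zeros((600,800,3),np.uint8)
im[:min(600,a.shape[0]),:400]=cv2.resize(a,(400,int(a.shape[0]*400/a.shape[1])))[:600]
im[:,400:][:333]=cv2.resize(b,(400,333))
cv2.imwrite("pics/crop1.png",im*1)
E
```

```text
Traceback (most recent call last):
ValueError: could not broadcast input array from shape (472,400,3) into shape (585,400,3)
```

```bash
python3 - <<'E'
from h import *
import pickle
t=pickle.load(open("top.pkl","rb"));s=pickle.load(open("scene.pkl","rb"))
a=cv2.resize(t["img"][130:260,215:325],(440,520),interpolation=cv2.INTER_CUBIC)
b=cv2.resize(s["img"][150:250,180:270],(360,400),interpolation=cv2.INTER_CUBIC)
im=np.zeros((520,800,3),np.uint8);im[:,:440]=a;im[:400,440:]=b
cv2.imwrite("pics/crop1.png",im)
E
```

```text
(no output)
```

View pics/crop1.png

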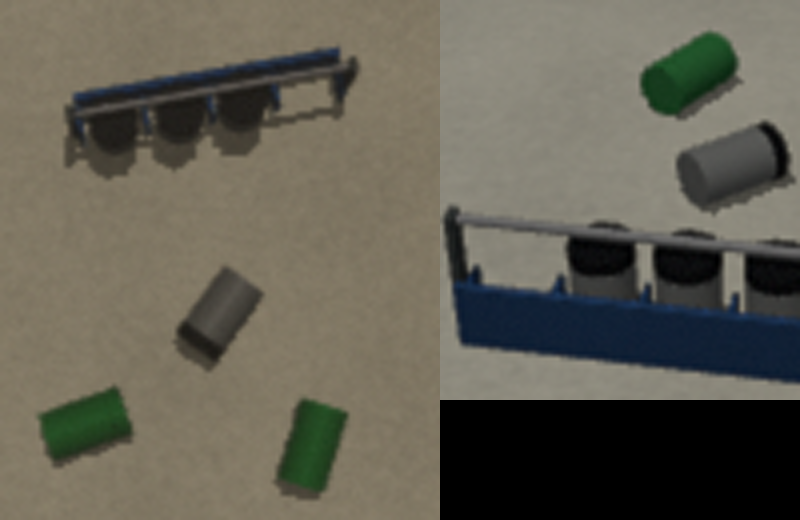

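```bash
cat > m.py <<'E'
from h import *
import pickle
t=pickle.load(open("top.pkl","rb"))
P=lambda x,y,z:onz(t,215+x/4-.4,130+y/4-.4,z)
b=P(245,280,18);l=P(197,347,18)
print("bottom",b,"lid",l,np.linalg.norm(b-l), "widths",P(228,267,18)-P(262,293,18))
# rack by blue mask, stop top z=40 and rail posts z=74
print("rail ends z70",P(72,113,70),P(353,66,70))
hsv=cv2.cvtColor(t["img"],cv2.COLOR_BGR2HSV)
m=cv2.inRange(hsv,(100,100,30),(130,255,255));m[:130]=0;m[170:]=0;m[:,:220]=0;m[:,320:]=0
ys,xs=np.nonzero(m);print(xs.min(),xs.max())
p=[]
for x in range(236,300,4):
    c=ys[xs==x]
    if len(c): p.append(onz(t,x,c.min(),40)[:2])
p=np.array(p);k=np.polyfit(p[:,1],p[:,0],1);print("stop back top edge x=",k, p[0],p[-1])
print("stop ends",P(76,100,40),P(338,54,40))
print("green",P(85,425,18),P(313,445,18))
print("jar px", onz(t,146,170,95),"loupe",onz(t,364,206,46))
E
python3 m.py
```

```text
bottom [523.1 -56.8  18. ] lid [474.7 -21.6  18. ] 59.84647023843598 widths [19.1 24.5  0. ]
rail ends z70 [637.9  65.6  70. ] [ 669.9 -131.8   70. ]
234 298
stop back top edge x= [-1.71568559e-01  6.64475067e+02] [653.8  57.4] [ 684.6 -115.5]
stop ends [652.1  64.3  40. ] [ 684.3 -124.4   40. ]
green [419.   59.7  18. ] [ 403.5 -104.7   18. ]
jar px [602.  301.3  95. ] loupe [ 501.4 -305.6   46. ]
```

```bash
cat > go.py <<'E'
import sys
from h import *
from scipy.spatial.transform import Rotation as R
def rot(d,y):
    d=np.array(d,float);d/=np.linalg.norm(d);y=np.array(y,float);y-=d*(y@d);y/=np.linalg.norm(y)
    return R.from_matrix(np.column_stack([np.cross(y,d),y,d]))
def cur():
    s=sense();q=s["ee_rot"];return s,np.array(s["eef_pos"]),R.from_quat([q[1],q[2],q[3],q[0]])
def go(p,Rt=None):
    s,p0,R0=cur();dp=np.array(p)-p0;rv=np.zeros(3) if Rt is None else (Rt*R0.inv()).as_rotvec()
    n=int(np.ceil(max(np.abs(dp).max()/38,np.linalg.norm(rv)/.115,1)))
    print("t",round(s["time_s"],2),"pos",p0.round(1),"d",R0.as_matrix()[:,2].round(3),"y",R0.as_matrix()[:,1].round(3),"F",np.round(s["force"],1),"g",round(s["grip_width"],3),"q",np.round(s["joints"],2))
    print("total",dp.round(1),rv.round(3),"n",n,"per",(dp/n).round(1),(rv/n).round(4))
E
python3 - <<'E'
from go import *
a=np.array([-.809,.588,0]);n=[.588,.809,0];z=np.array([0,0,1])
go([508,-46,110],rot(-a-z,n))
E
```

```text
t 0.1 pos [187.7 490.1 230.8] d [-0.001 -0.001 -1.   ] y [ 0.358  0.934 -0.001] F [ 0.6  0.9 -0.6] g 0.998 q [ 0.98  0.31  1.5  -0.    1.33 -0.22]
total [ 320.3 -536.1 -120.8] [-0.375 -0.693 -0.249] n 15 per [ 21.4 -35.7  -8.1] [-0.025  -0.0462 -0.0166]
```

Call:
play_rows([
  [21, -36, 0, -0.025, -0.046, -0.017, 1],
  [21, -36, 0, -0.025, -0.046, -0.017, 1],
  [21, -36, 0, -0.025, -0.046, -0.017, 1],
  [21, -36, 0, -0.025, -0.046, -0.017, 1],
  [21, -36, 0, -0.025, -0.046, -0.017, 1],
])

```text
time_s: 0.52
eef_pos: [291.2, 309.8, 228.7]
ee_rot: [0.127, 0.219, 0.966, -0.044]
force: [1.1, -0.5, -0.2]
grip_width: 1.002
```

Call:
play_rows([
  [21, -36, -5, -0.025, -0.046, -0.017, 1],
  [21, -36, -5, -0.025, -0.046, -0.017, 1],
  [21, -36, -5, -0.025, -0.046, -0.017, 1],
  [21, -36, -5, -0.025, -0.046, -0.017, 1],
  [21, -36, -5, -0.025, -0.046, -0.017, 1],
])

```text
time_s: 0.93
eef_pos: [393.7, 130.1, 205.1]
ee_rot: [0.255, 0.255, 0.929, -0.086]
force: [1.3, -0.1, 0.6]
grip_width: 0.996
```

Call:
play_rows([
  [21, -36, -10, -0.025, -0.046, -0.017, 1],
  [21, -36, -10, -0.025, -0.046, -0.017, 1],
  [21, -36, -10, -0.025, -0.046, -0.017, 1],
  [21, -36, -10, -0.025, -0.046, -0.017, 1],
  [21, -36, -10, -0.025, -0.046, -0.017, 1],
])

```text
time_s: 1.35
eef_pos: [492.3, -41.5, 165.8]
ee_rot: [0.366, 0.29, 0.876, -0.12]
force: [1.8, -1.8, 1.2]
grip_width: 1.0
```

```bash
python3 - <<'E'
from go import *
a=np.array([-.809,.588,0]);n=[.588,.809,0];z=np.array([0,0,1])
go([508,-46,110],rot(-a-z,n))
E
```

```text
t 1.35 pos [492.3 -41.5 165.8] d [ 0.571 -0.423 -0.703] y [0.596 0.803 0.002] F [ 1.8 -1.8  1.2] g 1.0 q [-0.15  0.14  2.15 -1.23  0.36  0.  ]
total [ 15.7  -4.5 -55.8] [0.002 0.005 0.01 ] n 2 per [  7.9  -2.2 -27.9] [0.0008 0.0025 0.005 ]
```

```bash
python3 - <<'E'
from go import *
c=cap("wrist");cv2.imwrite("pics/w1.png",c["img"])
for p in ([474.7,-21.6,18],[523.1,-56.8,18]): print(proj(c,p))
a=np.array([-.809,.588,0]);n=[.588,.809,0];z=np.array([0,0,1])
go([508,-46,80],rot(-a*.616-.788*z,n))
E
```

```text
[262.4   6.2]
[261.4  79.9]
t 1.4 pos [494.  -45.8 165.3] d [ 0.567 -0.425 -0.705] y [0.609 0.793 0.012] F [-1.   0.6  0.4] g 0.996 q [-0.16  0.14  2.15 -1.22  0.36  0.01]
total [ 14.   -0.2 -85.3] [0.065 0.107 0.027] n 3 per [  4.7  -0.1 -28.4] [0.0217 0.0357 0.0091]
```

View pics/w1.png

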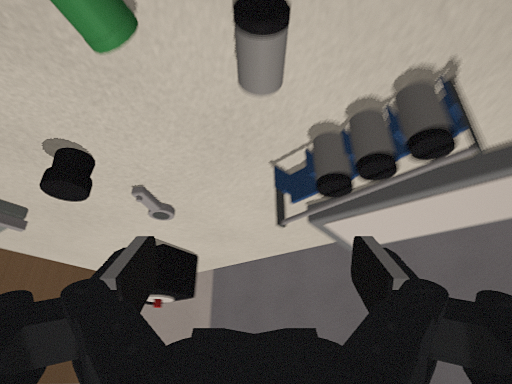

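Call:
play_rows([
  [5, 0, -28, 0.022, 0.036, 0.009, 1],
  [5, 0, -28, 0.022, 0.036, 0.009, 1],
  [5, 0, -28, 0.022, 0.036, 0.009, 1],
  [0, 0, 0, 0, 0, 0, 1],
])

```text
time_s: 1.73
eef_pos: [510.8, -49.8, 82.0]
ee_rot: [0.303, 0.298, 0.9, -0.099]
force: [-0.7, -0.2, 0.0]
grip_width: 1.001
```

```bash
python3 - <<'E'
from go import *
a=np.array([-.809,.588,0]);n=[.588,.809,0];z=np.array([0,0,1])
go([508,-46,8],rot(-a*.616-.788*z,n))
E
```

```text
t 1.73 pos [510.8 -49.8  82. ] d [ 0.487 -0.36  -0.796] y [0.596 0.803 0.002] F [-0.7 -0.2  0. ] g 1.001 q [-0.2   0.34  2.11 -1.23  0.28  0.01]
total [ -2.8   3.8 -74. ] [-0.01 -0.01  0.01] n 2 per [ -1.4   1.9 -37. ] [-0.0048 -0.005   0.0052]
```

Call:
play_rows([
  [-1, 1, -22, 0, 0, 0, 1],
  [-1, 1, -22, 0, 0, 0, 1],
  [-1, 1, -20, 0, 0, 0, 1],
  [0, 0, -6, 0, 0, 0, 1],
  [0, 0, 0, 0, 0, 0, 1],
])

```text
time_s: 2.15
eef_pos: [521.6, -43.9, 45.7]
ee_rot: [0.279, 0.301, 0.907, -0.096]
force: [-0.2, 0.3, 0.1]
grip_width: 1.002
```

```bash
python3 - <<'E'
from go import *
a=np.array([-.809,.588,0]);n=[.588,.809,0];z=np.array([0,0,1])
go([508,-46,8],rot(-a*.616-.788*z,n))
E
```

```text
t 2.15 pos [521.6 -43.9  45.7] d [ 0.448 -0.342 -0.826] y [ 0.6    0.8   -0.006] F [-0.2  0.3  0.1] g 1.002 q [-0.18  0.44  2.06 -1.23  0.27  0.04]
total [-13.6  -2.1 -37.7] [-0.033 -0.055  0.015] n 1 per [-13.6  -2.1 -37.7] [-0.0334 -0.0554  0.0154]
```

```bash
python3 - <<'E'
from go import *
a=np.array([-.809,.588,0]);n=[.588,.809,0];z=np.array([0,0,1])
go([506,-45,50],rot(-a*.454-.891*z,n))
E
```

```text
t 2.15 pos [521.6 -43.9  45.7] d [ 0.448 -0.342 -0.826] y [ 0.6    0.8   -0.006] F [-0.2  0.3  0.1] g 1.002 q [-0.18  0.44  2.06 -1.23  0.27  0.04]
total [-15.6  -1.1   4.3] [0.081 0.099 0.015] n 2 per [-7.8 -0.5  2.1] [0.0404 0.0496 0.0074]
```

Call:
play_rows([
  [-8, 0, 2, 0.04, 0.05, 0.007, 1],
  [-8, 0, 2, 0.04, 0.05, 0.007, 1],
  [0, 0, -15, 0, 0, 0, 1],
  [0, 0, -10, 0, 0, 0, 1],
  [0, 0, 0, 0, 0, 0, 1],
])

```text
time_s: 2.57
eef_pos: [511.6, -44.4, 27.3]
ee_rot: [0.248, 0.3, 0.917, -0.086]
force: [-1.3, -0.0, -0.3]
grip_width: 0.997
```

```bash
python3 - <<'E'
from go import *
a=np.array([-.809,.588,0]);n=[.588,.809,0];z=np.array([0,0,1])
go([506,-45,6],rot(-a*.454-.891*z,n))
E
```

```text
t 2.57 pos [511.6 -44.4  27.3] d [ 0.404 -0.307 -0.862] y [ 0.593  0.805 -0.008] F [-1.3 -0.  -0.3] g 0.997 q [-0.21  0.46  2.06 -1.05  0.25 -0.16]
total [ -5.6  -0.6 -21.3] [0.043 0.044 0.006] n 1 per [ -5.6  -0.6 -21.3] [0.0426 0.0439 0.0063]
```

Call:
play_rows([
  [-3, 0, -10, 0.022, 0.022, 0.003, 1],
  [-3, 0, -10, 0.022, 0.022, 0.003, 1],
  [0, 0, 0, 0, 0, 0, 1],
])

```text
time_s: 2.82
eef_pos: [505.9, -44.0, 10.3]
ee_rot: [0.223, 0.3, 0.925, -0.071]
force: [0.7, 0.0, 0.4]
grip_width: 1.002
```

```bash
python3 - <<'E'
from go import *
a=np.array([-.809,.588,0]);n=[.588,.809,0];z=np.array([0,0,1])
go([506,-45,6],rot(-a*.454-.891*z,n))
E
```

```text
t 2.82 pos [505.9 -44.   10.3] d [ 0.37  -0.266 -0.89 ] y [0.587 0.81  0.002] F [0.7 0.  0.4] g 1.002 q [-0.23  0.49  2.06 -0.87  0.23 -0.36]
total [ 0.1 -1.  -4.3] [-0.001  0.003 -0.002] n 1 per [ 0.1 -1.  -4.3] [-0.0006  0.003  -0.0016]
```

Call:
play_rows([
  [0, -1, -3, 0, 0, 0, 1],
  [0, 0, 0, 0, 0, 0, -1],
  [0, 0, 0, 0, 0, 0, -1],
  [0, 0, 0, 0, 0, 0, -1],
  [0, 0, 0, 0, 0, 0, -1],
], grip_force=35)

```text
time_s: 3.23
eef_pos: [507.0, -45.1, 10.9]
ee_rot: [0.227, 0.3, 0.924, -0.072]
force: [0.2, 0.4, 0.3]
grip_width: 0.456
```

Call:
play_rows([
  [0, 0, 0, 0, 0, 0, -1],
  [0, 0, 0, 0, 0, 0, -1],
  [0, 0, 0, 0, 0, 0, -1],
])

```text
time_s: 3.48
eef_pos: [507.1, -44.9, 11.4]
ee_rot: [0.227, 0.299, 0.924, -0.072]
force: [0.0, 0.0, 0.4]
grip_width: 0.408
```

```bash
python3 - <<'E'
from go import *
go([500,-60,100])
E
```

```text
t 3.48 pos [507.1 -44.9  11.4] d [ 0.377 -0.269 -0.886] y [0.586 0.81  0.003] F [0.  0.  0.4] g 0.408 q [-0.23  0.49  2.06 -0.9   0.23 -0.32]
total [ -7.1 -15.1  88.6] [0. 0. 0.] n 3 per [-2.4 -5.  29.5] [0. 0. 0.]
```

Call:
play_rows([
  [0, 0, 15, 0, 0, 0, -1],
  [0, 0, 25, 0, 0, 0, -1],
  [0, 0, 30, 0, 0, 0, -1],
  [0, -5, 30, 0, 0, 0, -1],
  [0, 0, 0, 0, 0, 0, -1],
])

```text
time_s: 3.9
eef_pos: [505.1, -48.5, 112.9]
ee_rot: [0.224, 0.298, 0.925, -0.071]
force: [0.8, 0.2, -0.1]
grip_width: 0.406
```

```bash
python3 - <<'E'
from go import *
s,p,R0=cur()
go([500,-100,100],R.from_rotvec(np.pi/2*np.array([.588,.809,0]))*R0)
E
```

```text
t 3.9 pos [505.1 -48.5 112.9] d [ 0.372 -0.264 -0.89 ] y [0.584 0.812 0.003] F [ 0.8  0.2 -0.1] g 0.406 q [-0.24  0.26  2.   -0.39  0.46 -0.87]
total [ -5.1 -51.5 -12.9] [0.924 1.271 0.   ] n 14 per [-0.4 -3.7 -0.9] [0.066  0.0908 0.    ]
```

Call:
play_rows([
  [0, -4, 0, 0.066, 0.091, 0, -1],
  [0, -4, 0, 0.066, 0.091, 0, -1],
  [0, -4, 0, 0.066, 0.091, 0, -1],
  [0, -4, 0, 0.066, 0.091, 0, -1],
  [0, -4, 0, 0.066, 0.091, 0, -1],
])

```text
time_s: 4.32
eef_pos: [501.8, -65.5, 113.5]
ee_rot: [-0.048, 0.305, 0.951, 0.02]
force: [0.2, -0.1, -0.6]
grip_width: 0.406
```

Call:
play_rows([
  [0, -4, 0, 0.066, 0.091, 0, -1],
  [0, -4, 0, 0.066, 0.091, 0, -1],
  [0, -4, 0, 0.066, 0.091, 0, -1],
  [0, -4, 0, 0.066, 0.091, 0, -1],
  [0, -4, 0, 0.066, 0.091, 0, -1],
])

```text
time_s: 4.73
eef_pos: [501.8, -88.5, 112.9]
ee_rot: [-0.321, 0.291, 0.895, 0.107]
force: [-0.1, -0.2, -1.3]
grip_width: 0.403
```

```bash
python3 - <<'E'
from go import *
a=np.array([-.809,.588,0]);n=[.588,.809,0];z=np.array([0,0,1])
go([500,-100,100],rot(a*.888-.46*z,n))
E
```

```text
t 4.73 pos [501.8 -88.5 112.9] d [-0.513  0.378 -0.771] y [0.589 0.808 0.004] F [-0.1 -0.2 -1.3] g 0.403 q [-0.46  0.77  1.24  0.11  1.81 -1.42]
total [ -1.8 -11.5 -12.9] [0.233 0.328 0.002] n 4 per [-0.5 -2.9 -3.2] [0.0582 0.0819 0.0005]
```

Call:
play_rows([
  [0, -4, 0, 0.058, 0.082, 0, -1],
  [0, -4, 0, 0.058, 0.082, 0, -1],
  [0, -4, 0, 0.058, 0.082, 0, -1],
  [0, 0, 0, 0.058, 0.082, 0, -1],
  [0, 0, 0, 0, 0, 0, -1],
])

```text
time_s: 5.15
eef_pos: [500.7, -103.9, 105.7]
ee_rot: [-0.508, 0.267, 0.803, 0.16]
force: [-0.1, -0.8, -1.3]
grip_width: 0.408
```

```bash
python3 - <<'E'
from go import *
a=np.array([-.809,.588,0]);n=[.588,.809,0];z=np.array([0,0,1])
go([500,-115,40],rot(a*.888-.46*z,n))
c=cap("scene");u,v=proj(c,sense()["eef_pos"]).astype(int)
cv2.imwrite("pics/s2.png",cv2.resize(c["img"][v-70:v+70,u-90:u+90],(720,560),interpolation=cv2.INTER_CUBIC));print(u,v)
E
```

```text
t 5.15 pos [ 500.7 -103.9  105.7] d [-0.731  0.529 -0.432] y [ 0.591  0.806 -0.013] F [-0.1 -0.8 -1.3] g 0.408 q [-0.5   1.04  0.99  0.15  2.23 -1.41]
total [ -0.7 -11.1 -65.7] [-0.007 -0.033  0.004] n 2 per [ -0.4  -5.5 -32.9] [-0.0037 -0.0164  0.0022]
225 155
```

View pics/s2.png

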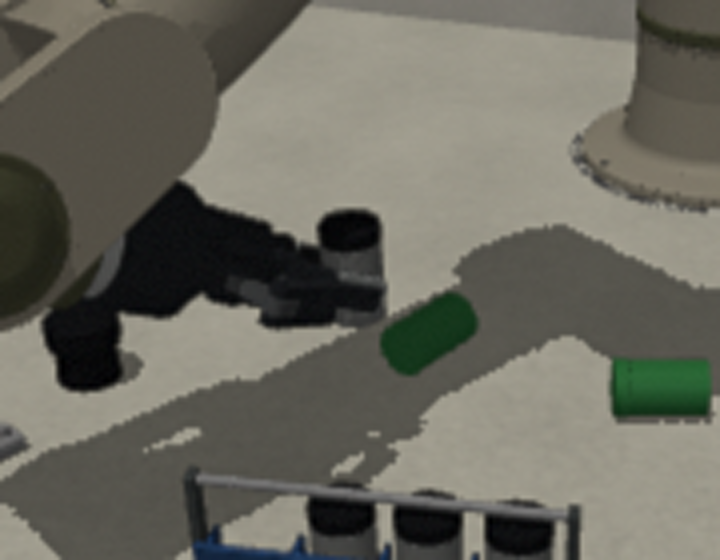

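Call:
play_rows([
  [0, -3, -28, 0, -0.016, 0, -1],
  [0, -3, -28, 0, -0.016, 0, -1],
  [0, 0, -10, 0, 0, 0, -1],
  [0, 0, 0, 0, 0, 0, -1],
])

```text
time_s: 5.53
eef_pos: [501.9, -110.1, 39.7]
ee_rot: [-0.485, 0.266, 0.817, 0.16]
force: [1.0, 0.2, 0.0]
grip_width: 0.405
```

```bash
python3 - <<'E'
from go import *
a=np.array([-.809,.588,0]);n=[.588,.809,0];z=np.array([0,0,1])
go([500,-115,21],rot(a*.888-.46*z,n))
E
```

```text
t 5.53 pos [ 501.9 -110.1   39.7] d [-0.708  0.52  -0.478] y [0.59  0.807 0.004] F [1.  0.2 0. ] g 0.405 q [-0.5   1.11  1.    0.13  2.1  -1.44]
total [ -1.9  -4.9 -18.7] [0.009 0.019 0.002] n 1 per [ -1.9  -4.9 -18.7] [0.0092 0.0186 0.0025]
```

Call:
play_rows([
  [0, 0, -9, 0.005, 0.01, 0, -1],
  [0, 0, -7, 0.004, 0.008, 0, -1],
  [0, 0, 0, 0, 0, 0, -1],
  [0, 0, 0, 0, 0, 0, -1],
])

```text
time_s: 5.87
eef_pos: [503.1, -109.8, 26.2]
ee_rot: [-0.492, 0.265, 0.814, 0.16]
force: [0.0, 0.6, 0.5]
grip_width: 0.407
```

```bash
python3 - <<'E'
from go import *
a=np.array([-.809,.588,0]);n=[.588,.809,0];z=np.array([0,0,1])
go([500,-115,21],rot(a*.888-.46*z,n))
c=cap("scene");u,v=proj(c,sense()["eef_pos"]).astype(int)
cv2.imwrite("pics/s3.png",cv2.resize(c["img"][v-35:v+35,u-45:u+45],(720,560),interpolation=cv2.INTER_CUBIC));print(u,v)
E
```

```text
t 5.87 pos [ 503.1 -109.8   26.2] d [-0.716  0.521 -0.466] y [ 0.589  0.808 -0.001] F [0.  0.6 0.5] g 0.407 q [-0.5   1.14  0.98  0.13  2.1  -1.44]
total [-3.1 -5.2 -5.2] [0.005 0.005 0.001] n 1 per [-3.1 -5.2 -5.2] [0.0046 0.0046 0.0012]
224 183
```

View pics/s3.png

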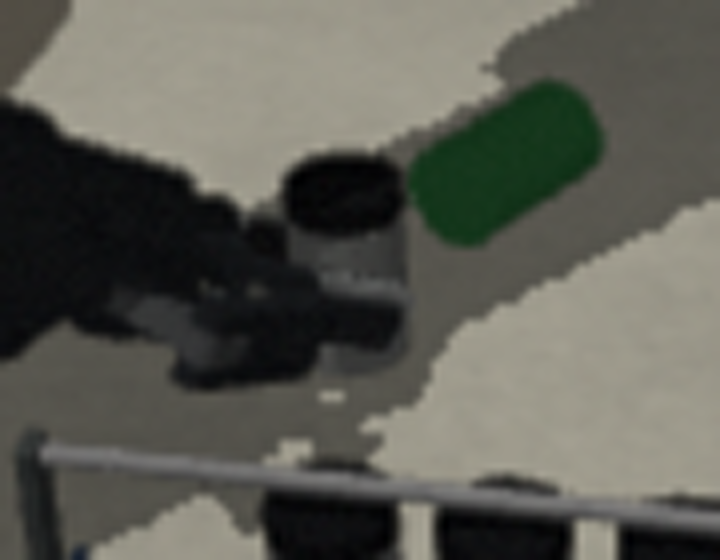

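Call:
play_rows([
  [0, 0, -2, 0, 0, 0, -1],
  [0, 0, -1, 0, 0, 0, -1],
])

```text
time_s: 6.08
eef_pos: [503.5, -110.0, 24.0]
ee_rot: [-0.491, 0.265, 0.814, 0.159]
force: [-0.6, -0.5, -1.0]
grip_width: 0.406
```

Call:
play_rows([
  [0, 0, -2, 0, 0, 0, -1],
  [0, 0, 0, 0, 0, 0, -1],
])

```text
time_s: 6.25
eef_pos: [503.7, -110.1, 22.1]
ee_rot: [-0.49, 0.265, 0.815, 0.159]
force: [0.7, 0.2, -0.6]
grip_width: 0.407
```

Call:
play_rows([
  [0, 0, -2, 0, 0, 0, -1],
  [0, 0, 0, 0, 0, 0, -1],
])

```text
time_s: 6.42
eef_pos: [503.8, -110.1, 20.0]
ee_rot: [-0.49, 0.265, 0.815, 0.159]
force: [0.3, 0.0, -1.1]
grip_width: 0.411
```

Call:
play_rows([
  [0, 0, -2, 0, 0, 0, -1],
  [0, 0, 0, 0, 0, 0, -1],
])

```text
time_s: 6.58
eef_pos: [503.7, -110.1, 17.8]
ee_rot: [-0.49, 0.266, 0.815, 0.159]
force: [-0.2, -0.6, -1.2]
grip_width: 0.406
```

Call:
play_rows([
  [0, 0, -1, 0, 0, 0, -1],
  [0, 0, 0, 0, 0, 0, -1],
])

```text
time_s: 6.75
eef_pos: [504.0, -110.3, 17.7]
ee_rot: [-0.49, 0.265, 0.815, 0.16]
force: [-0.4, 0.3, -1.0]
grip_width: 0.403
```

Call:
play_rows([
  [0, 0, -2, 0, 0, 0, -1],
  [0, 0, 0, 0, 0, 0, -1],
])

```text
time_s: 6.92
eef_pos: [504.2, -110.5, 17.9]
ee_rot: [-0.491, 0.265, 0.814, 0.16]
force: [-0.0, -0.0, -0.8]
grip_width: 0.406
```

```bash
python3 - <<'E'
from go import *
go([500,-115,21])
c=cap("scene");u,v=proj(c,sense()["eef_pos"]).astype(int)
cv2.imwrite("pics/s4.png",cv2.resize(c["img"][v-28:v+28,u-36:u+36],(720,560),interpolation=cv2.INTER_CUBIC));print(u,v)
s=sense();a=np.array([-.809,.588,0])
for h in (0,4): print(proj(c,np.r_[(s["eef_pos"]-6.6*a)[:2],h]),u,v)
E
```

```text
t 6.92 pos [ 504.2 -110.5   17.9] d [-0.715  0.521 -0.467] y [0.589 0.808 0.   ] F [-0.  -0.  -0.8] g 0.406 q [-0.5   1.15  0.97  0.13  2.1  -1.44]
total [-4.2 -4.5  3.1] [0. 0. 0.] n 1 per [-4.2 -4.5  3.1] [0. 0. 0.]
224 186
[222.2 193.6] 224 186
[222.1 192.2] 224 186
```

View pics/s4.png

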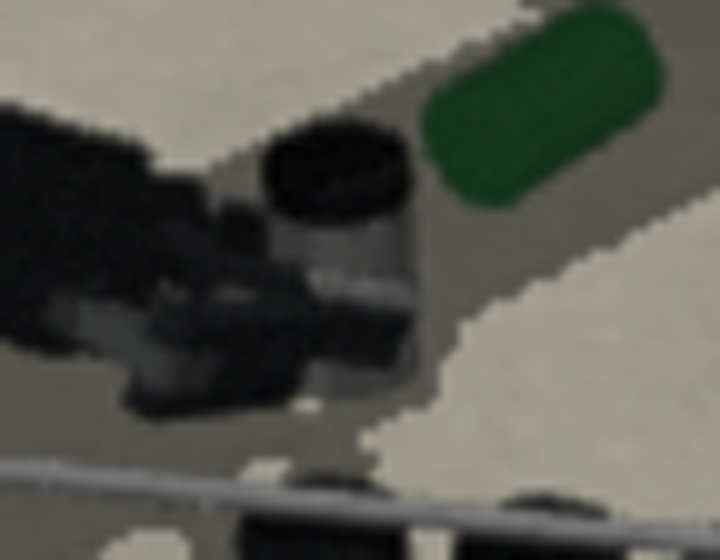

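Call:
play_rows([
  [0, 0, 0, 0, 0, 0, -0.1],
  [0, 0, 0, 0, 0, 0, -0.05],
  [0, 0, 0, 0, 0, 0, 0],
  [0, 0, 0, 0, 0, 0, 0.3],
  [0, 0, 0, 0, 0, 0, 0.5],
])

```text
time_s: 7.38
eef_pos: [504.0, -110.4, 16.9]
ee_rot: [-0.491, 0.265, 0.814, 0.16]
force: [0.2, 0.3, -0.5]
grip_width: 0.748
```

Call:
play_rows([
  [0, 0, 0, 0, 0, 0, 0.7],
  [0, 0, 0, 0, 0, 0, 1],
  [0, 0, 0, 0, 0, 0, 1],
])

```text
time_s: 7.63
eef_pos: [504.0, -110.3, 16.7]
ee_rot: [-0.491, 0.265, 0.814, 0.16]
force: [-0.2, 0.2, 0.2]
grip_width: 1.003
```

```bash
python3 - <<'E'
from go import *
go([504+80,-110-58,17+60])
c=cap("scene");u,v=224,186
cv2.imwrite("pics/s5.png",cv2.resize(c["img"][v-28:v+28,u-36:u+36],(720,560),interpolation=cv2.INTER_CUBIC));print(u,v)
E
```

```text
t 7.63 pos [ 504.  -110.3   16.7] d [-0.715  0.521 -0.467] y [ 0.589  0.808 -0.   ] F [-0.2  0.2  0.2] g 1.003 q [-0.5   1.16  0.97  0.13  2.09 -1.44]
total [ 80.  -57.7  60.3] [0. 0. 0.] n 3 per [ 26.7 -19.2  20.1] [0. 0. 0.]
224 186
```

View pics/s5.png

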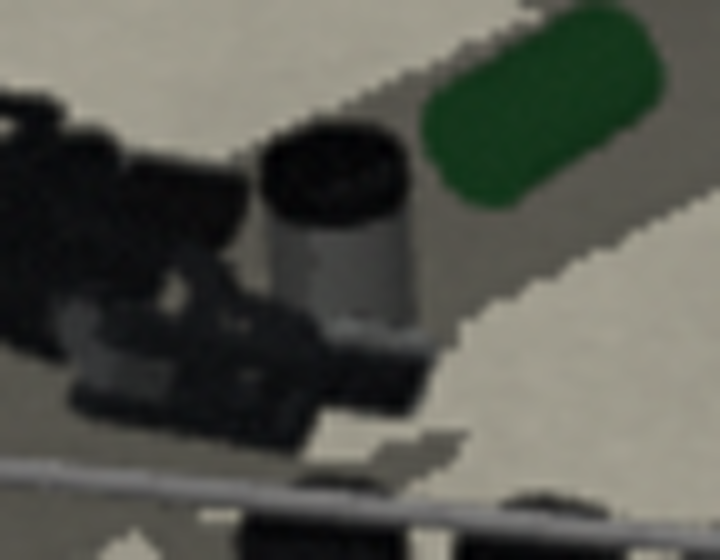

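Call:
play_rows([
  [0, 0, 15, 0, 0, 0, 1],
  [0, 0, 30, 0, 0, 0, 1],
  [0, 0, 35, 0, 0, 0, 1],
  [0, 0, 35, 0, 0, 0, 1],
  [0, 0, 10, 0, 0, 0, 1],
])

```text
time_s: 8.1
eef_pos: [501.9, -109.3, 147.8]
ee_rot: [-0.494, 0.265, 0.813, 0.16]
force: [0.7, -0.1, 1.3]
grip_width: 1.001
```

```bash
python3 - <<'E'
from go import *
go([430,-140,150],rot([0,0,-1],[-.163,.987,0]))
E
```

```text
t 8.1 pos [ 501.9 -109.3  147.8] d [-0.718  0.522 -0.461] y [ 0.589  0.808 -0.001] F [ 0.7 -0.1  1.3] g 1.001 q [-0.5   0.97  0.98  0.15  2.27 -1.41]
total [-71.9 -30.7   2.2] [-0.257 -1.088  0.712] n 12 per [-6.  -2.6  0.2] [-0.0214 -0.0907  0.0593]
```

Call:
play_rows([
  [-6, -2.6, 2, -0.021, -0.091, 0.059, -0.5],
  [-6, -2.6, 2, -0.021, -0.091, 0.059, -0.5],
  [-6, -2.6, 0, -0.021, -0.091, 0.059, -0.5],
  [-6, -2.6, 0, -0.021, -0.091, 0.059, -0.5],
  [-6, -2.6, 0, -0.021, -0.091, 0.059, -0.5],
])

```text
time_s: 8.52
eef_pos: [472.0, -124.2, 156.7]
ee_rot: [-0.292, 0.12, 0.944, 0.096]
force: [0.3, 0.3, -0.4]
grip_width: 0.301
```

Call:
play_rows([
  [-6, -2.6, 0, -0.021, -0.091, 0.059, -0.5],
  [-6, -2.6, 0, -0.021, -0.091, 0.059, -0.5],
  [-6, -2.6, 0, -0.021, -0.091, 0.059, -0.5],
  [-6, -2.6, 0, -0.021, -0.091, 0.059, -0.5],
  [-6, -2.6, 0, -0.021, -0.091, 0.059, -0.5],
])

```text
time_s: 8.93
eef_pos: [441.3, -137.1, 161.9]
ee_rot: [-0.062, -0.037, 0.997, 0.021]
force: [1.2, -0.6, 0.7]
grip_width: 0.248
```

Call:
play_rows([
  [-6, -2.6, 0, -0.021, -0.091, 0.059, -0.5],
  [-6, -2.6, 0, -0.021, -0.091, 0.059, -0.5],
  [0, 0, 0, 0, 0, 0, -0.5],
])

```text
time_s: 9.18
eef_pos: [426.5, -141.2, 164.7]
ee_rot: [0.034, -0.101, 0.994, -0.011]
force: [-0.1, -0.2, 0.3]
grip_width: 0.25
```

```bash
python3 - <<'E'
from go import *
import pickle
go([430,-140,150],rot([0,0,-1],[-.163,.987,0]))
c=cap("top");pickle.dump(c,open("top2.pkl","wb"))
cv2.imwrite("pics/t2.png",cv2.resize(c["img"][135:235,245:325],(480,600),interpolation=cv2.INTER_CUBIC))
print([proj(c,[505,-106,h]) for h in (0,60)])
E
```

```text
t 9.18 pos [ 426.5 -141.2  164.7] d [ 0.069 -0.015 -0.997] y [-0.199  0.98  -0.029] F [-0.1 -0.2  0.3] g 0.25 q [-0.6   0.18  1.86  0.03  1.04 -2.38]
total [  3.5   1.2 -14.7] [ 0.016  0.069 -0.038] n 1 per [  3.5   1.2 -14.7] [ 0.0164  0.0692 -0.0379]
[array([292.3, 206. ]), array([294.1, 205. ])]
```

View pics/t2.png

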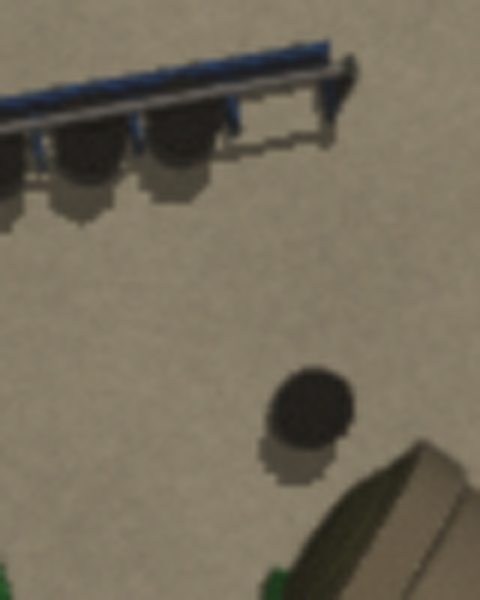

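```bash
python3 - <<'E'
from go import *
import pickle
c=pickle.load(open("top2.pkl","rb"))
P=lambda x,y,z:onz(c,245+x/6-.4,135+y/6-.4,z)
print("can",P(314,408,60),"r",P(272,408,60)-P(355,408,60))
print("bay1can",P(185,127,60),"bay2",P(92,143,60))
print("fences z30",P(236,115,30),P(330,100,30), "post top z74",P(348,66,74))
y=np.array([-.163,.987,0])
print("bay0 via bay1",P(185,127,60)-48*y,"via bay2",P(92,143,60)-96*y,"post", P(348,66,74)+29*y-4*np.array([.987,.163,0]))
E
```

```text
can [ 511.7 -114.    60. ] r [ 0.3 38.8  0. ]
bay1can [644.7 -55.   60. ] bay2 [637.3 -11.1  60. ]
fences z30 [655.3 -81.   30. ] [ 662.3 -126.6   30. ] post top z74 [ 670.6 -130.7   74. ]
bay0 via bay1 [ 652.524 -102.376   60.   ] via bay2 [ 652.948 -105.852   60.   ] post [ 661.925 -102.729   74.   ]
```

```bash
cat > rk.py <<'E'
from go import *
O=np.array([661,-104,0.]);X=np.array([.986,.163,0]);Y=np.array([-.163,.986,0])
Q=rot([0,0,-1],Y)
def rk(x,y,z): return O+x*X+y*Y+np.array([0,0,z])
def where():
    p=sense()["eef_pos"]-O;print("rack coords",round(p@X,1),round(p@Y,1),round(p[2],1))
E
python3 - <<'E'
from rk import *
go(rk(-197,14.5,90),Q);where()
E
```

```text
t 9.23 pos [ 427.5 -141.7  165.3] d [ 0.067 -0.015 -0.998] y [-0.196  0.98  -0.028] F [1.  0.6 0.4] g 0.25 q [-0.6   0.18  1.85  0.03  1.04 -2.38]
total [ 36.9  19.9 -75.3] [ 0.016  0.067 -0.035] n 2 per [ 18.4   9.9 -37.6] [ 0.0081  0.0336 -0.0174]
rack coords -236.4 0.9 165.3
```

Call:
play_rows([
  [18, 10, -25, 0.008, 0.034, -0.017, -0.7],
  [18, 10, -25, 0.008, 0.034, -0.017, -0.7],
  [0, 0, -25, 0, 0, 0, -0.7],
  [0, 0, -25, 0, 0, 0, -0.7],
  [0, 0, 0, 0, 0, 0, -0.7],
])

```text
time_s: 9.65
eef_pos: [468.4, -122.1, 66.0]
ee_rot: [-0.001, -0.078, 0.997, -0.002]
force: [-1.4, -0.3, 0.2]
grip_width: 0.15
```

```bash
python3 - <<'E'
from rk import *
go(rk(-197,14.5,18),Q);where()
E
```

```text
t 9.65 pos [ 468.4 -122.1   66. ] d [-0.001 -0.005 -1.   ] y [-0.155  0.988 -0.004] F [-1.4 -0.3  0.2] g 0.15 q [-0.5   0.43  1.81 -0.01  0.89 -2.22]
total [ -4.    0.3 -48. ] [ 0.005 -0.001  0.008] n 2 per [ -2.    0.2 -24. ] [ 0.0023 -0.0003  0.0041]
rack coords -192.9 13.5 66.0
```

Call:
play_rows([
  [-2, 0, -20, 0, 0, 0.004, -0.7],
  [-2, 0, -18, 0, 0, 0.004, -0.7],
  [0, 0, -7, 0, 0, 0, -0.7],
  [0, 0, 0, 0, 0, 0, -0.7],
])

```text
time_s: 9.98
eef_pos: [467.3, -123.1, 22.8]
ee_rot: [-0.001, -0.081, 0.997, -0.003]
force: [0.5, 0.5, 1.4]
grip_width: 0.152
```

```bash
python3 - <<'E'
from rk import *
go(rk(-177,14.5,18),Q);where()
E
```

```text
t 9.98 pos [ 467.3 -123.1   22.8] d [-0.001 -0.006 -1.   ] y [-0.161  0.987 -0.005] F [0.5 0.5 1.4] g 0.152 q [-0.5   0.51  1.84 -0.01  0.79 -2.22]
total [16.8  4.5 -4.8] [ 0.006 -0.001  0.002] n 1 per [16.8  4.5 -4.8] [ 0.0055 -0.001   0.0021]
rack coords -194.1 12.8 22.8
```

Call:
play_rows([
  [3.3, 0.9, -1, 0, 0, 0, -0.7],
  [3.3, 0.9, -1, 0, 0, 0, -0.7],
  [3.3, 0.9, -1, 0, 0, 0, -0.7],
  [3.3, 0.9, -1, 0, 0, 0, -0.7],
  [3, 0.5, 0, 0, 0, 0, -0.7],
])

```text
time_s: 10.4
eef_pos: [487.7, -119.9, 23.4]
ee_rot: [0.002, -0.08, 0.997, -0.004]
force: [-0.3, -0.0, -0.2]
grip_width: 0.152
```

Call:
play_rows([
  [5, 0.1, 0, 0, 0, 0, -0.7],
  [5, 0.1, 0, 0, 0, 0, -0.7],
  [5, 0.1, 0, 0, 0, 0, -0.7],
  [5, 0.1, 0, 0, 0, 0, -0.7],
  [5, 0.1, 0, 0, 0, 0, -0.7],
])

```text
time_s: 10.82
eef_pos: [515.6, -119.2, 24.2]
ee_rot: [0.002, -0.08, 0.997, -0.005]
force: [-0.9, -0.3, 0.5]
grip_width: 0.152
```

```bash
cat > look.py <<'E'
from rk import *
go(rk(-73,0,20),Q);where()
c=cap("top");e=sense()["eef_pos"];q=e+27.8*X;u,v=proj(c,[q[0],q[1],60]);print("pred lid px",u,v)
u,v=int(u),int(v);g=c["img"].max(2)
x0,y0=u-40,v-40
w=(g[y0:v+25,x0:u+40]<60).astype(np.uint8)
n,_,st,ce=cv2.connectedComponentsWithStats(w)
for i in range(1,n):
    if st[i,4]>40: print(st[i]+[x0,y0,0,0,0],ce[i]+[x0,y0])
E
python3 look.py
```

```text
t 10.82 pos [ 515.6 -119.2   24.2] d [ 0.005 -0.009 -1.   ] y [-0.16   0.987 -0.01 ] F [-0.9 -0.3  0.5] g 0.152 q [-0.45  0.58  1.71 -0.01  0.85 -2.17]
total [73.5  3.3 -4.2] [0.009 0.005 0.003] n 2 per [36.7  1.7 -2.1] [0.0045 0.0024 0.0017]
rack coords -145.9 8.7 24.2
pred lid px 297.1 191.2
[257 151  28  15 241] [269.38589212 157.60165975]
[277 172  13  26  95] [282.         184.32631579]
[320 200   9  16  41] [324.04878049 209.04878049]
```

```bash
cat > pic.py <<'E'
import sys
from rk import *
e=sense()["eef_pos"];q=e+27.8*X;q[2]=30
im=[]
for n,k in (("top",8),("scene",8)):
    c=cap(n);u,v=proj(c,q).astype(int);im.append(cv2.resize(c["img"][v-32:v+33,u-24:u+25],(392,520),interpolation=cv2.INTER_CUBIC));print(n,u-24,v-32)
cv2.imwrite(sys.argv[1],np.hstack(im))
E
python3 pic.py pics/p10.png
```

```text
top 272 160
scene 191 158
```

View pics/p10.png

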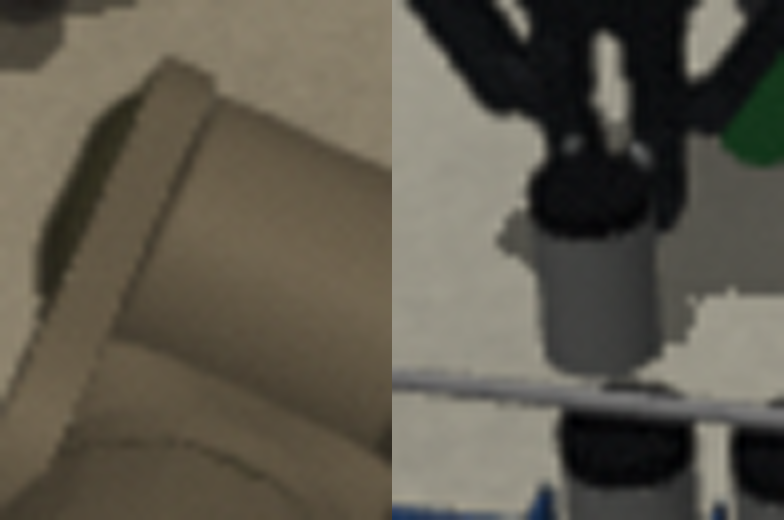

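```bash
python3 - <<'E'
from rk import *
c=cap("scene");e=sense()["eef_pos"]
for d in (24,28,32):
  for l in (-4,0,4):
    q=e+d*X+l*Y;print(d,l,proj(c,[q[0],q[1],0]),proj(c,[q[0],q[1],60]))
for z,uv in ((60,(215.7,181.2)),): print(onz(c,*uv,z))
print("bottom front", onz(c,217,204.3,0))
w=where()
E
```

```text
24 -4 [215.5 199.5] [213.9 178.7]
24 0 [217.1 199.7] [215.5 178.8]
24 4 [218.6 199.9] [217.1 179. ]
28 -4 [215.1 200.4] [213.4 179.5]
28 0 [216.6 200.6] [215.1 179.7]
28 4 [218.2 200.8] [216.7 179.9]
32 -4 [214.6 201.4] [213.  180.4]
32 0 [216.2 201.5] [214.6 180.6]
32 4 [217.8 201.7] [216.2 180.7]
[ 548.2 -110.3   60. ]
bottom front [ 556.5 -107.2    0. ]
rack coords -146.5 8.8 24.0
```

Call:
play_rows([
  [6, 0.2, -1, 0, 0, 0, -0.7],
  [6, 0.2, -1, 0, 0, 0, -0.7],
  [6, 0.2, -1, 0, 0, 0, -0.7],
  [6, 0.2, -1, 0, 0, 0, -0.7],
  [6, 0.2, -1, 0, 0, 0, -0.7],
])

```text
time_s: 11.43
eef_pos: [546.5, -118.1, 18.8]
ee_rot: [0.001, -0.08, 0.997, -0.004]
force: [-0.9, 0.1, 1.8]
grip_width: 0.146
```

```bash
python3 - <<'E'
from rk import *
go(rk(-73,0,20),Q);where()
E
```

```text
t 11.43 pos [ 546.5 -118.1   18.8] d [ 0.003 -0.008 -1.   ] y [-0.159  0.987 -0.009] F [-0.9  0.1  1.8] g 0.146 q [-0.42  0.64  1.61 -0.01  0.88 -2.14]
total [42.6  2.2  1.2] [0.008 0.003 0.004] n 2 per [21.3  1.1  0.6] [0.0042 0.0017 0.002 ]
rack coords -115.2 4.7 18.8
```

Next: 42 mm forward with the remaining lateral correction, then look.

Call:
play_rows([
  [6, 0.3, 0, 0, 0, 0, -0.7],
  [6, 0.3, 0, 0, 0, 0, -0.7],
  [6, 0.3, 0, 0, 0, 0, -0.7],
  [6, 0.3, 0, 0, 0, 0, -0.7],
  [6, 0.3, 0, 0, 0, 0, -0.7],
])

```text
time_s: 11.85
eef_pos: [580.0, -116.3, 18.3]
ee_rot: [0.001, -0.08, 0.997, -0.004]
force: [-1.4, -1.2, 1.5]
grip_width: 0.152
```

```bash
python3 - <<'E'
from rk import *
go(rk(-60,0,20),Q);where()
e=sense()["eef_pos"];c=cap("scene")
for d,l in ((28,-3),(28,0),(28,3)):
    q=e+d*X+l*Y;print(d,l,proj(c,[q[0],q[1],0]),proj(c,[q[0],q[1],60]))
u,v=213,195
cv2.imwrite("pics/p11.png",cv2.resize(c["img"][155:245,175:275],(800,720),interpolation=cv2.INTER_CUBIC)[:600])
E
```

```text
t 11.85 pos [ 580.  -116.3   18.3] d [ 0.003 -0.008 -1.   ] y [-0.159  0.987 -0.009] F [-1.4 -1.2  1.5] g 0.152 q [-0.39  0.69  1.51 -0.01  0.94 -2.12]
total [21.9  2.5  1.7] [0.008 0.003 0.004] n 1 per [21.9  2.5  1.7] [0.0083 0.003  0.0038]
rack coords -81.9 1.1 18.3
28 -3 [204.8 215.8] [202.6 194.3]
28 0 [206. 216.] [203.9 194.4]
28 3 [207.3 216.1] [205.2 194.5]
```

View pics/p11.png

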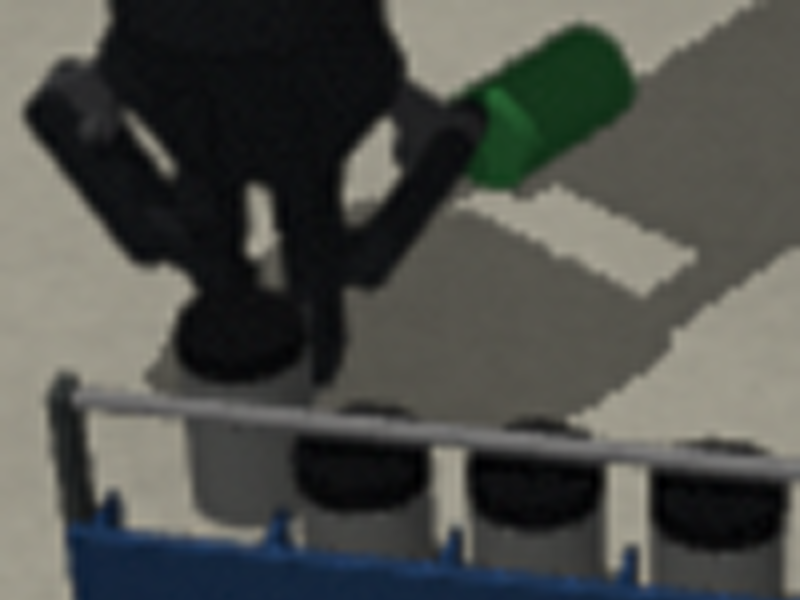

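```bash
python3 - <<'E'
from rk import *
c=cap("scene")
for n,x,y in (("ours",241.5,333),("b1",363,459),("b2",537,473),("b3",717,495)):
    p=onz(c,(x+.5)/8-.5+175,(y+.5)/8-.5+155,55);d=p-O;print(n,p,"rack",round(d@X,1),round(d@Y,1))
for n,x,y in (("fL",112,495),("fR",280,515),("f2",454,535),("f3",630,552)):
    p=onz(c,(x+.5)/8-.5+175,(y+.5)/8-.5+155,30);d=p-O;print(n,p,"rack",round(d@X,1),round(d@Y,1))
E
```

```text
ours [ 606.9 -110.5   55. ] rack -54.4 2.4
b1 [649.8 -54.1  55. ] rack -2.9 51.0
b2 [640.4  -8.6  55. ] rack -4.8 97.4
b3 [633.9  38.8  55. ] rack -3.4 145.2
fL [ 657.  -127.2   30. ] rack -7.7 -22.2
fR [650.  -80.1  30. ] rack -7.0 25.4
f2 [642.5 -32.3  30. ] rack -6.6 73.7
f3 [633.8  14.6  30. ] rack -7.5 121.4
```

Call:
play_rows([
  [5, 0.7, 0, 0, 0, 0, -0.7],
  [5, 0.7, 0, 0, 0, 0, -0.7],
  [5, 0.7, 0, 0, 0, 0, -0.7],
  [5, 0.7, 0, 0, 0, 0, -0.7],
  [5, 0.7, 0, 0, 0, 0, -0.7],
])

```text
time_s: 12.37
eef_pos: [606.6, -112.6, 18.2]
ee_rot: [0.001, -0.08, 0.997, -0.004]
force: [0.4, -0.2, -0.7]
grip_width: 0.152
```

```bash
python3 - <<'E'
from rk import *
go(rk(-28,0.5,20),Q);where()
E
```

```text
t 12.37 pos [ 606.6 -112.6   18.2] d [ 0.003 -0.008 -1.   ] y [-0.159  0.987 -0.008] F [ 0.4 -0.2 -0.7] g 0.152 q [-0.37  0.74  1.42 -0.01  0.98 -2.1 ]
total [26.7  4.5  1.8] [0.008 0.003 0.004] n 1 per [26.7  4.5  1.8] [0.0082 0.0026 0.0041]
rack coords -55.1 0.4 18.2
```

Call:
play_rows([
  [3.5, 0.6, 0, 0, 0, 0, -0.7],
  [3.5, 0.6, 0, 0, 0, 0, -0.7],
  [3.5, 0.6, 0, 0, 0, 0, -0.7],
  [3, 0.5, 0, 0, 0, 0, -0.7],
])

```text
time_s: 12.7
eef_pos: [621.9, -109.9, 18.1]
ee_rot: [0.001, -0.08, 0.997, -0.004]
force: [-0.7, -0.1, 0.2]
grip_width: 0.149
```

Call:
play_rows([
  [2, 0.4, 0, 0, 0, 0, -0.7],
  [2, 0.4, 0, 0, 0, 0, -0.7],
])

```text
time_s: 12.87
eef_pos: [626.5, -109.0, 18.1]
ee_rot: [0.001, -0.08, 0.997, -0.004]
force: [-1.0, -0.1, -0.6]
grip_width: 0.153
```

```bash
cat > lids.py <<'E'
from rk import *
go(rk(-28,0.5,20),Q);where()
c=cap("scene");k=8
im=cv2.resize(c["img"][190:240,175:275],None,fx=k,fy=k,interpolation=cv2.INTER_CUBIC);hsv=cv2.cvtColor(im,cv2.COLOR_BGR2HSV)
w=((im.max(2)<45)).astype(np.uint8)
n,_,st,ce=cv2.connectedComponentsWithStats(w)
for i in range(1,n):
    if st[i,4]>1500:
        x,y,ww,hh,_a=st[i];p=onz(c,(x+ww/2)/k-.5+175,(y+hh)/k-.5+190,50);d=p-O
        print(st[i],"front lid bottom edge rack",round(d@X,1),round(d@Y,1))
E
python3 lids.py
```

```text
t 12.87 pos [ 626.5 -109.    18.1] d [ 0.003 -0.008 -1.   ] y [-0.159  0.987 -0.009] F [-1.  -0.1 -0.6] g 0.153 q [-0.35  0.77  1.35 -0.01  1.01 -2.08]
total [6.8 0.9 1.9] [0.008 0.003 0.004] n 1 per [6.8 0.9 1.9] [0.0082 0.0026 0.0038]
rack coords -34.8 0.7 18.1
[   22     0   384   125 28733] front lid bottom edge rack -26.6 2.5
[  53  116   42  125 2780] front lid bottom edge rack 29.5 -18.0
[  118   135   314   100 18892] front lid bottom edge rack 18.1 32.7
[ 466  172  137   81 9222] front lid bottom edge rack 13.9 100.5
[ 652  189  134   85 9330] front lid bottom edge rack 14.2 148.6
```

Call:
play_rows([
  [2, 0.3, 0, 0, 0, 0, -0.7],
  [1.5, 0.2, 0, 0, 0, 0, -0.7],
])

```text
time_s: 13.08
eef_pos: [630.4, -108.4, 18.1]
ee_rot: [0.001, -0.08, 0.997, -0.004]
force: [-0.2, 0.1, 0.3]
grip_width: 0.146
```

Call:
play_rows([
  [1.5, 0.2, 0, 0, 0, 0, -0.7],
  [0, 0, 0, 0, 0, 0, -0.7],
])

```text
time_s: 13.25
eef_pos: [632.2, -108.1, 18.0]
ee_rot: [0.001, -0.08, 0.997, -0.004]
force: [-0.0, -0.3, -0.5]
grip_width: 0.151
```

Call:
play_rows([
  [1.5, 0.2, 0, 0, 0, 0, -0.7],
  [0, 0, 0, 0, 0, 0, -0.7],
])

```text
time_s: 13.42
eef_pos: [632.1, -108.2, 18.0]
ee_rot: [-0.001, -0.08, 0.997, -0.004]
force: [-0.3, -0.5, 0.1]
grip_width: 0.155
```

```bash
python3 lids.py
```

```text
t 13.42 pos [ 632.1 -108.2   18. ] d [-0.002 -0.008 -1.   ] y [-0.16   0.987 -0.008] F [-0.3 -0.5  0.1] g 0.155 q [-0.35  0.79  1.33 -0.01  1.03 -2.07]
total [1.2 0.1 2. ] [ 0.008 -0.002  0.004] n 1 per [1.2 0.1 2. ] [ 0.0081 -0.0023  0.0036]
rack coords -29.2 0.6 18.0
[    0     0   410   124 31247] front lid bottom edge rack -26.7 -0.2
[  53  116   42  125 2830] front lid bottom edge rack 29.5 -18.0
[  111   135   321    99 21362] front lid bottom edge rack 17.8 31.6
[ 466  171  138   82 9232] front lid bottom edge rack 13.8 100.6
[ 652  189  134   85 9307] front lid bottom edge rack 14.2 148.6
```

Call:
play_rows([
  [2, 0.3, 0, 0, 0, 0, -0.7],
  [0, 0, 0, 0, 0, 0, -0.7],
])

```text
time_s: 13.63
eef_pos: [631.9, -108.3, 18.0]
ee_rot: [-0.004, -0.08, 0.997, -0.004]
force: [-0.8, 0.2, 0.8]
grip_width: 0.15
```

Call:
play_rows([
  [3, 0.5, 0, 0, 0, 0, -0.7],
  [3, 0.5, 0, 0, 0, 0, -0.7],
])

```text
time_s: 13.8
eef_pos: [632.3, -108.2, 18.0]
ee_rot: [-0.013, -0.08, 0.997, -0.003]
force: [-27.6, -4.3, 15.9]
grip_width: 0.155
```

Call:
play_rows([
  [-3, -0.5, 0, 0, 0, 0, -0.7],
  [-8, -1.3, 0, 0, 0, 0, -0.7],
  [-25, -4.1, 0, 0, 0, 0, -0.7],
  [-38, -6, 0, 0, 0, 0, -0.7],
  [-38, -6, 20, 0, 0, 0, -0.7],
])

```text
time_s: 14.22
eef_pos: [521.1, -125.2, 35.2]
ee_rot: [-0.012, -0.082, 0.997, -0.003]
force: [0.9, -0.7, 0.5]
grip_width: 0.148
```

Call:
play_rows([
  [-20, 0, 40, 0, 0, 0, -0.7],
  [-40, 0, 40, 0, 0, 0, -0.7],
  [-40, 0, 40, 0, 0, 0, -0.7],
  [-40, 0, 40, 0, 0, 0, -0.7],
  [0, 0, 0, 0, 0, 0, -0.7],
])

```text
time_s: 14.63
eef_pos: [409.2, -125.2, 165.6]
ee_rot: [-0.011, -0.081, 0.997, -0.004]
force: [0.7, -1.0, 0.3]
grip_width: 0.152
```

```bash
python3 lids.py; python3 - <<'E'
from rk import *
a=cap("top")["img"];b=cap("scene")["img"]
f=lambda i:cv2.resize(i,(400,300),interpolation=cv2.INTER_CUBIC)
cv2.imwrite("pics/fin.png",np.vstack([np.hstack([f(a[130:190,225:305]),f(b[190:250,175:255])]),np.hstack([f(a[100:340,100:420]),f(b[80:320,60:380])])]))
E
```

```text
t 14.63 pos [ 409.2 -125.2  165.6] d [-0.021 -0.009 -1.   ] y [-0.161  0.987 -0.005] F [ 0.7 -1.   0.3] g 0.152 q [-0.56  0.18  1.85 -0.02  1.12 -2.28]
total [ 224.1   17.1 -145.6] [ 0.009 -0.021  0.002] n 6 per [ 37.4   2.9 -24.3] [ 0.0015 -0.0035  0.0004]
rack coords -251.7 20.1 165.6
[  52  108   44  134 3028] front lid bottom edge rack 29.9 -17.8
[ 112  134  133   89 9723] front lid bottom edge rack 17.5 6.4
[ 296  154  133   81 9147] front lid bottom edge rack 14.2 55.0
[ 468  171  135   84 9324] front lid bottom edge rack 14.7 100.9
[ 652  189  134   85 9579] front lid bottom edge rack 14.2 148.6
```

View pics/fin.png

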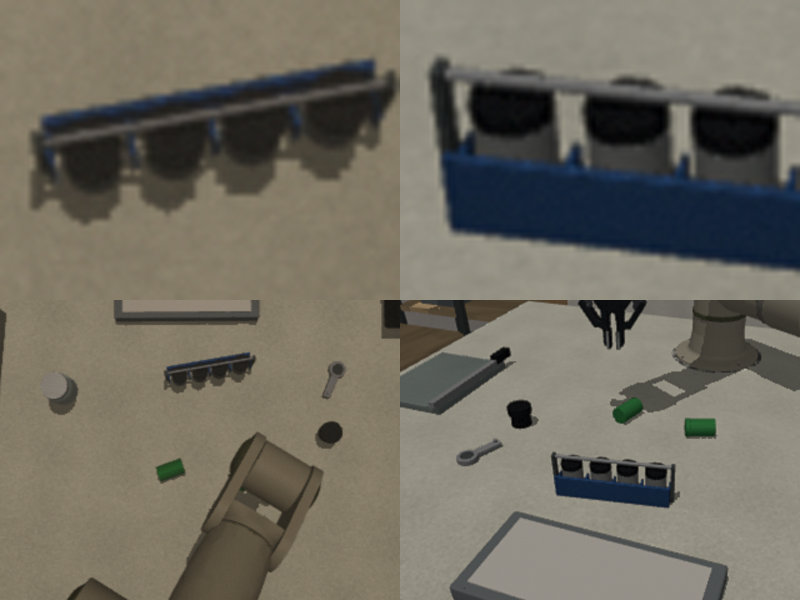

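```bash
python3 -c "
from h import *
print(ctrl.finish_job())"
```

```text
the job is handed in; nothing more can be done
None
```

The toppled canister now stands lid up in the rack's empty stall (stall 0), home against the back stop, and the job is handed in at about 14.7 s of the 72 s allowed. I stood it up and let go of it in front of the rack. Then I slid it in under the rail with the two fingertips, held slightly apart.

- **Home against the stop:** the fingers stopped advancing, and on the last push the force rose to about 28 N. In the scene view its lid sits about 3 mm deeper than the neighbouring lids. I take that to mean the neighbours started slightly off the stop.
- **Centred in the stall:** shortly before it went in, it measured about 0.7 mm off the middle of the stall, against 4 mm of clearance each side. In the final view its lid is about 48 mm from its neighbour's, as it should be.
- **Other things left alone:** the lids of the two far canisters measured the same within 0.3 mm just before and after the last push. The nearest canister has no clean before-and-after measurement, but it looks in line with the others. In the last pictures the rack, green look-alikes, jar, loupe and opener look undisturbed, though the top view hid one green can behind the arm and the jar was checked only in that view. The gripper was clear of everything.

**Disagreements:**
- When I set the canister down, the force sensor showed no clear contact. I judged it from the height no longer dropping and the picture after release.
- My first 45° and 38° tilts for the grasp ran into the joint 4 limit, so I gripped at about 28°.

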